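Raise the preset of the bench screw counter

ROBOT

A 7-joint arm with a two-finger parallel gripper is mounted at the origin on the work surface. World frame = base frame: x ahead of the robot, y to its left, z up, the work surface at z = 0. Lengths are in m, angles in rad, forces in N, time in s.
With the tool pointing down it reaches from about 0.4 to 0.85 m from the base axis. Payload 10.4 kg.
Tool frame: the origin (TCP) lies at the very end of the fingers, on their centre line; the grasp point (between the pads) lies 19 mm behind it (r.grip_depth is the distance from the TCP to the grasp point, in m); z points along the fingers, y is the line along which they close (so a half turn about z gives the same grasp; the last joint's range is limited). The gripper opens to 87 mm and grips with 3 to 60 N. Pads are 19 mm wide; open, the fingers measure 117 mm over their backs; the gripper's body (75 mm by 190 mm) begins 51 mm behind the grasp point.
Start: joints at [-1.338, 0.332, -0.065, 1.46, 0.022, 1.35, -0.088], TCP at [0.158, 0.605, 0.201] pointing down, gripper open.
Joint ranges: [-2.6, 2.6], [-0.5, 2.12], [-1.47, 1.34], [0.16, 2.42], [-1.27, 4.41], [0.06, 2.06], [-2.6, 2.6]. Speed limits (rad/s): [2.22, 2.22, 2.79, 2.79, 3.14, 3.14, 3.14].

INTERFACE

Orientations are given as a unit quaternion [x, y, z, w].
In Python, from cell import r, cams gives the robot as it stands. The module is installed in compiled form; this text tells all that it offers.
- The arm moves only by the shell command python3 -m crank 'ROWS' [OPENING]. ROWS is JSON, a list of rows, each a list of 6 numbers: the shift along the tool's x, y, z in m, then the turn, a rotation vector about the tool's x, y, z in rad. In form: [[dx, dy, dz, rx, ry, rz], ...]. A call has 1 to 20 rows; each row is the pose to reach, as a shift and turn from the pose commanded when the call began, along the tool's axes at that moment; what a row does not reach only later rows make up. A row lasts 1/8 s, in which the tool goes at most 62.5 mm and 10.7 degrees, less where a joint would pass 70% of its speed; a pose out of reach is approached as far as the arm can. A call with a gripper value outside its range is refused whole. OPENING is the closure, from 0 (fully open) to 1 (shut), set as the call begins (- or left out, the last holds). The fingers move at their own pace and stop on an object; the grip force is fixed at half the most. Time passes only in rows, so rows that repeat a pose let the fingers close. It gives the time, the measured TCP pose, the force, the opening and the grip force at its end, in the units of the state.
- r.state(): the state, without advancing time (a new reading comes with each control period).
- cams.camera(name): name is "side" or "top" or "wrist"; returns a dict with "frame" (420x560x3 uint8, red, green, blue), "depth" (420x560 float32, m along the optical axis (not along the pixel's ray), 0 where there is no reading), "vertical_fov" (degrees; the focal length in pixels is half the picture's height over the tangent of half this angle, whatever the lens; pixels are square), "cx", "cy" (the principal point, pixels), "rvec" (rotation vector, rad) and "tvec" (3), from world to camera coordinates, as OpenCV has them; the wrist camera has in their place "T_tool_cam" (4x4, takes a point from camera to tool coordinates, whose origin is the TCP and whose axes are the flange's). Camera axes: x right, y down, z forward; pixel columns grow to the right and rows downward; lengths in m; the calibration is good to about 2 mm. A picture is of the moment at which its call begins: read the wrist's pose just before it.
- r.job_done(): hands the job in; it is judged then, once.
Trained networks look in a picture, given as the dict that the camera call returned (one of the last four; its "shot" number tells which), for a name from the list of things; names that differ only in an ending like _2 or _b are one class to them, and where a whole thing is asked for, a point or a joint stands for the part that bears it (a point fixed in the world has none). Each returns a list of dicts, best first, with "p" (0 to 1); they miss things now and then, are a little off and sometimes report something else, mostly with a low value. They report only what shows in the picture. A call takes as long as a camera call.
- cams.look_for(picture, name): "centre" ([column, row] as shares, 0 to 1, of the picture: columns of its width, rows of its height, amid what is visible of it).
- cams.spot_point(picture, name): "centre" ([column, row] as shares, 0 to 1, of the picture: columns of its width, rows of its height: a listed point, or the origin of a listed thing).
The state is a dict: "t": time; "q": joint angles; "joint_velocities": joint speeds; "joint_torque": joint torques, N m; "position": TCP position; "orientation": TCP orientation; "force": force on the tool from outside, world axes, zero at the start; "ft_torque": the same for the moment, N m; "grip_width": finger opening in m; "grasp_force": force on a finger pad.
Only numpy, scipy, OpenCV 4.12 (cv2) and the standard library are available. Lean on these libraries where they do the work, as an engineer would, in place of code of your own. Each camera call takes 0.05 s, during which the arm holds its last target. There are 200 camera calls.

TASK

The new lens mount takes three more screws, so raise the screw counter's preset: turn both wing fasteners of its top panel a quarter turn anticlockwise to unlock them, swing the panel open by its handle until it stands upright, and roll the units thumbwheel up by three digits with a fingertip. Leave the tens wheel as it is set, leave the panel standing open and the fasteners unlocked for the line lead's check, and do not disturb the parts and tools lying around the counter.

Things in the scene. Friction and masses are not known exactly. Their poses are not given: they have to be found in the camera images.
- console: screw counter: fixed grey box 250 (x) by 220 (y) by 104 high; origin: centre of underside, x away from robot, y left ('local'). Top: aluminium panel, 3 thick, hinged on the left, over a well with 6 walls, floor at height 52. Also in the well: terminal strip (x 92 to 108, y -70 to 50, height to 66), relays (x -21 to 53, y 57 to 93, height to 74); clear in front of the wheels
- lid (a joint): the panel's hinge: 0 shut; grows as the free right edge swings up and over to the left; 1.571 upright, stop at 1.75. The panel is 244 (x) by 214. The hinge is stiff: it takes about 5 to 8 N at the handle and stays where it is left
- lid_hinge (a point): middle of the hinge axis: local x 0, y 107, height 104; the axis runs along local x
- lid_handle (a point): middle of the steel bow handle's grip bar: round, 10 diameter, 64 long along local x, 42 above the panel's underside, 190 across from the hinge, 24 in from the free edge, between the two fasteners; swings with the panel; being round it can turn in a pinch
- latch_near (a joint): turn of the near fastener (robot's side): 0 locked (wing square to the free edge), 1.571 unlocked (wing along the free edge, a stop); grows anticlockwise from above. Starts 0 to 0.3, friction 0.08 N m, stays where left. Below about 1.2 its cam locks the panel
- latch_near_grip (a point): near wing fastener (quarter-turn cam): black bar 50 long, 10 thick, 20 tall, its underside 13 and top 33 above the panel's underside. Point: middle of the bar, 23 above the panel's underside, local x -95, y -83, height 127. Its y axis runs along the bar, z along the turning axis (up while shut)
- latch_far (a joint): turn of the far fastener: 0 locked (wing square to the free edge), 1.571 unlocked (wing along the free edge, a stop); grows anticlockwise from above. Starts 0 to 0.3, friction 0.08 N m, stays where left. Below about 1.2 its cam locks the panel
- latch_far_grip (a point): far wing fastener (quarter-turn cam): black bar 50 long, 10 thick, 20 tall, its underside 13 and top 33 above the panel's underside. Point: middle of the bar, 23 above the panel's underside, local x 95, y -83, height 127. Its y axis runs along the bar, z along the turning axis (up while shut)
- units (a joint): turn of the units wheel (the right-hand one): 0.628 (36 degrees) per digit, 0 = digit 0 at the top; grows, and the digit rises, as the wheel's top moves away from the robot (local +x). Stops at 0 and 9. A spring detent (0.07 N m, 2 to 3 N at the rim) pulls it onto the nearest digit. Starts on digit 0, 1 or 2
- units_hub (a point): centre of the units wheel (local x 20, y -50, height 46), black, axle along local y, 22 wide, core radius 27, ten ribs 5 thick out to radius 34; at rest ribs stand 18, 54, 90.. degrees either side of the top. Top 34 above this point, well floor 6, bezel (86 by 36) 9 above. A fingertip let down behind the rib at 54 degrees near side, moved forward and up one rib pitch, rolls one digit
- units_mark (a point): point on the units wheel, radius 30, at digit 0; it turns with the wheel
- tens (a joint): turn of the tens wheel (left of the units wheel, 54 from it), built alike; starts on one of digits 1 to 7; leave it
- tens_mark (a point): point on the tens wheel, radius 30, at its digit 0 (wheel centre local x 20, y 4, height 46)
- lens_large: bystander: black lens barrel, 68 diameter, 85 tall, upright, loose, right of the counter; origin at its underside
- dispenser: bystander: white dispenser bottle, 48 diameter, 210 tall, upright, loose, right of the counter; origin at its underside
- screw_dish: bystander: clear round dish, 100 diameter, 18 high, left of the counter; origin at its underside
- lens_small: bystander: black lens barrel, 56 diameter, 50 tall, left of the counter; origin at its underside
- tweezers: bystander: steel tweezers, 136 long, 8 high, lying in front of the counter; origin near mid-length, x along them
- torque_driver: bystander: screwdriver 180 long lying to the right of the counter, x along it
- retaining_ring: bystander: black ring, 76 diameter, 12 high, lying far left of the counter

How it is judged:
By the outcome, as a careful person would: the job done as asked, in the order asked, and still so for the second after the job is handed in, with the robot touching nothing.
It also fails if it takes over 70 s, if anything falls off the work surface, if the arm or the gripper's body presses on something with over 40 N, if the wrist force passes 120 N, or if a joint passes its speed limit or range.

## Working session

There is one attempt and no reset: what is moved stays moved. The work goes in short steps, Python scripts to look and compute and a shell command to move; the robot and the scene stay as the last step left them, time stands still between calls to the robot, and variables do not carry over. Pictures are saved under pics/ and viewed, at most 10 in all, crops included, and the job is handed in when it is done.

```bash
mkdir -p pics; cat > h.py <<'E'
import numpy as np, cv2
from cell import r, cams
from scipy.spatial.transform import Rotation as R
def K(c):
    h,w=c["frame"].shape[:2]; f=h/2/np.tan(np.radians(c["vertical_fov"])/2)
    return f
def T_wc(c,s=None):
    T=np.eye(4)
    if "rvec" in c:
        Rm=cv2.Rodrigues(np.array(c["rvec"],float))[0]; T[:3,:3]=Rm.T; T[:3,3]=-Rm.T@np.array(c["tvec"],float).ravel(); return T
    T[:3,:3]=R.from_quat(s["orientation"]).as_matrix(); T[:3,3]=s["position"]; return T@np.array(c["T_tool_cam"])
def ray(c,uv,s=None):
    f=K(c); T=T_wc(c,s); d=np.array([(uv[0]-c["cx"])/f,(uv[1]-c["cy"])/f,1.]); return T[:3,3],T[:3,:3]@d
def at_z(c,uv,z,s=None):
    o,d=ray(c,uv,s); return o+d*(z-o[2])/d[2]
def at_depth(c,uv,s=None):
    o,d=ray(c,uv,s); v,u=int(round(uv[1])),int(round(uv[0])); p=c["depth"][max(v-2,0):v+3,max(u-2,0):u+3]; p=p[p>0]
    return o+d*np.median(p) if len(p) else None
def px(c,e): 
    h,w=c["frame"].shape[:2]; return np.array(e["centre"])*[w,h]
def save(c,n,x=1): 
    im=c["frame"][:,:,::-1]; cv2.imwrite("pics/"+n+".png",cv2.resize(im,None,fx=x,fy=x))
np.set_printoptions(precision=4,suppress=True)
E
python3 - <<'E'
from h import *
s=r.state(); print(s)
for n in ["top","side"]:
    c=cams.camera(n); save(c,n+"0",1.4); print(n,T_wc(c)[:3,3],K(c))
    for k in ["lid_handle","latch_near_grip","latch_far_grip","lid_hinge","console"]:
        for e in cams.spot_point(c,k)[:1]:
            print(k,e["p"],px(c,e),at_depth(c,px(c,e)))
    if n=="top":
        for k in ["lens_large","dispenser","screw_dish","lens_small","tweezers","torque_driver","retaining_ring"]:
            for e in cams.spot_point(c,k)[:1]: print(k,e["p"],px(c,e),at_z(c,px(c,e),0))
E
```

```text
{'t': 0.0, 'q': array([-1.3376,  0.3328, -0.0647,  1.4609,  0.0216,  1.3499, -0.0885]), 'joint_velocities': array([ 0.0001,  0.0006, -0.0001, -0.0025, -0.0008,  0.0004, -0.0007]), 'joint_torque': array([ -0.0002, -62.3272,   0.0242, -38.9905,  -0.0615,   0.0396,
         0.0001]), 'position': array([0.1581, 0.6043, 0.2006]), 'orientation': array([ 0.1275,  0.9918, -0.0007, -0.0001]), 'force': array([0.4945, 0.9148, 0.2169]), 'ft_torque': array([-0.0398, -0.0097, -0.0219]), 'grasp_force': 0.0, 'grip_width': 0.08699969961776177}
top [0.3969 0.0868 1.3846] 487.0288277519965
lid_handle 0.98 [320.096 204.792] [ 0.5506 -0.0373  0.1493]
latch_near_grip 0.7 [317.184 236.88 ] [ 0.4702 -0.0344  0.1153]
latch_far_grip 0.7 [321.776 170.394] [ 0.6458 -0.043   0.121 ]
lid_hinge 0.69 [246.792 198.282] [0.5678 0.1529 0.1056]
console 0.73 [357.896 187.194] [ 0.6103 -0.1464  0.0803]
lens_large 0.65 [359.016 186.396] [ 0.6259 -0.164   0.    ]
dispenser 0.93 [346.584 233.688] [ 0.4882 -0.1293  0.    ]
screw_dish 0.93 [212.184 206.304] [0.556  0.2562 0.    ]
lens_small 0.82 [224.784 163.296] [0.6819 0.2252 0.    ]
tweezers 0.68 [261.688 268.716] [0.383  0.1097 0.    ]
torque_driver 0.73 [384.608 204.708] [ 0.5747 -0.2384  0.    ]
retaining_ring 0.81 [177.408 188.412] [0.6046 0.3575 0.    ]
side [ 0.4783 -0.5261  0.7954] 417.95377860227916
lid_handle 0.95 [286.104 235.494] [ 0.5554 -0.0456  0.1471]
latch_near_grip 0.56 [239.008 243.894] [ 0.4633 -0.0443  0.1361]
latch_far_grip 0.69 [336.392 234.108] [ 0.6553 -0.0483  0.1357]
lid_hinge 0.61 [277.312 178.5  ] [0.5769 0.2437 0.011 ]
console 0.75 [282.296 245.406] [ 0.5488 -0.0394  0.107 ]
```

View pics/top0.png

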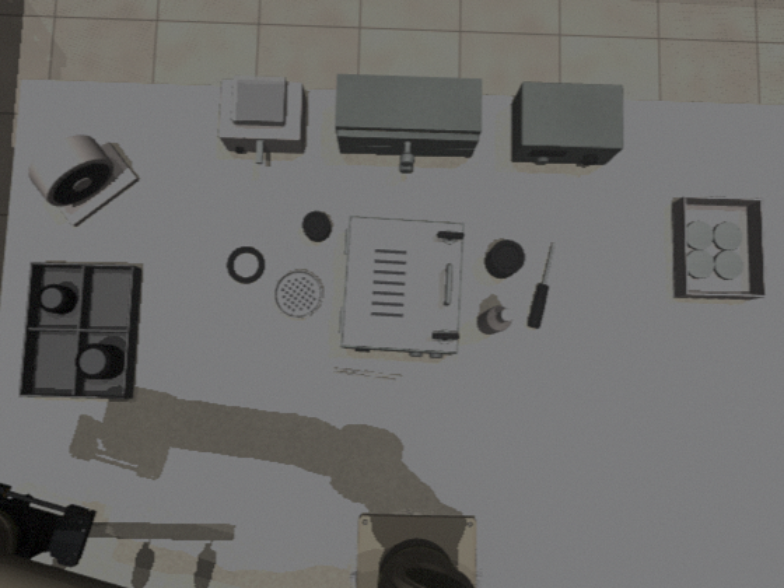

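View pics/side0.png

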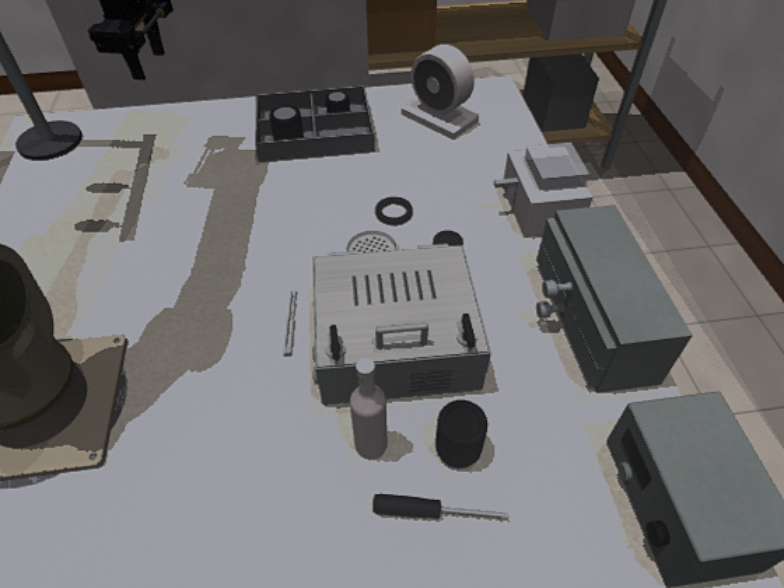

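Both views show the counter slightly rotated. Its wings lie along y on the right edge and the dispenser bottle is close to the near fastener. Next I fit the panel's pose from depth.

```bash
cat >> h.py <<'E'
def cloud(c,s=None):
    h,w=c["depth"].shape; f=K(c); v,u=np.mgrid[:h,:w]; d=c["depth"]; T=T_wc(c,s)
    P=np.stack([(u-c["cx"])/f*d,(v-c["cy"])/f*d,d],-1)@T[:3,:3].T+T[:3,3]; P[d<=0]=np.nan; return P
E
python3 - <<'E'
from h import *
for n in ["top","side"]:
    c=cams.camera(n); P=cloud(c)
    b=lambda lo,hi:(P[...,2]>lo)&(P[...,2]<hi)&(abs(P[...,0]-.56)<.18)&(abs(P[...,1]-.05)<.16)
    print(n,"table z",np.nanmedian(P[(abs(P[...,0]-.56)<.3)&(abs(P[...,1]+.35)<.07)][:,2]))
    m=b(.095,.120).astype(np.uint8); k,l,st,_=cv2.connectedComponentsWithStats(m); i=1+np.argmax(st[1:,4]); q=P[l==i]
    print(len(q),"z",np.median(q[:,2]),cv2.minAreaRect((q[:,:2]).astype(np.float32)))
    for nm,(lo,hi) in {"wing/handle":(.124,.16)}.items():
        m=b(lo,hi).astype(np.uint8);k,l,st,_=cv2.connectedComponentsWithStats(m)
        for i in range(1,k):
            if st[i,4]>8:
                q=P[l==i]; rc=cv2.minAreaRect(q[:,:2].astype(np.float32)); print(len(q),q.mean(0),rc)
E
```

```text
top table z 0.0006195414679435185
7535 z 0.10782778611805766 ((0.5606375932693481, 0.04813423007726669), (0.2247551530599594, 0.25144824385643005), 88.0831298828125)
86 [ 0.6507 -0.0387  0.136 ] ((0.6518030166625977, -0.03952495753765106), (0.04772448539733887, 0.011427589692175388), 87.11924743652344)
116 [ 0.5556 -0.0363  0.1495] ((0.5559113025665283, -0.0365755558013916), (0.009533952921628952, 0.07177446037530899), 87.54378509521484)
79 [ 0.4622 -0.033   0.1368] ((0.46238380670547485, -0.03369399905204773), (0.008348767645657063, 0.04910089820623398), 1.3935068845748901)
side table z 0.00026994641406685727
9023 z 0.10677145078219474 ((0.5597679615020752, 0.04262867569923401), (0.22635792195796967, 0.2505732476711273), 87.94754791259766)
133 [ 0.6502 -0.0494  0.1346] ((0.6515176296234131, -0.04674050211906433), (0.049150291830301285, 0.010603680275380611), 88.63544464111328)
249 [ 0.556  -0.0443  0.1451] ((0.5564862489700317, -0.04264066368341446), (0.011541394516825676, 0.07316742837429047), 88.24072265625)
121 [ 0.4619 -0.0424  0.1353] ((0.4617463946342468, -0.03899572417140007), (0.009890326298773289, 0.051138829439878464), 0.1921621561050415)
```

```bash
cat >> h.py <<'E'
YAW=-0.035
def goal(p,az,s=None):
    """shift/turn in tool axes from the measured pose to p, tool down, tool y at azimuth az"""
    s=s or r.state(); A=R.from_quat(s["orientation"]); y=np.array([np.cos(az),np.sin(az),0]); z=np.array([0,0,-1.])
    B=R.from_matrix(np.stack([np.cross(y,z),y,z],1))
    return A.inv().apply(np.array(p)-s["position"]),(A.inv()*B).as_rotvec()
E
python3 - <<'E'
from h import *
c=cams.camera("wrist"); print(np.array(c["T_tool_cam"]),K(c))
print(goal([.52,0,.34],YAW)); print(goal([.52,0,.34],YAW+np.pi))
E
```

```text
[[ 0.0011 -0.9535 -0.3015  0.082 ]
 [ 1.      0.0012  0.      0.0006]
 [ 0.0003 -0.3015  0.9535 -0.1841]
 [ 0.      0.      0.      1.    ]] 369.11274059449414
(array([-0.5031, -0.4934, -0.1387]), array([ 0.0001, -0.0001,  1.3499]))
(array([-0.5031, -0.4934, -0.1387]), array([ 0.0001,  0.0001, -1.7917]))
```

```bash
python3 -m crank '[[0,0,-0.06,0,0,0.1],[0,-0.03,-0.12,0,0,0.2],[-0.05,-0.06,-0.139,0,0,0.35],[-0.10,-0.10,-0.139,0,0,0.5],[-0.15,-0.145,-0.139,0,0,0.65],[-0.2,-0.195,-0.139,0,0,0.8],[-0.25,-0.245,-0.139,0,0,0.95],[-0.3,-0.295,-0.139,0,0,1.1],[-0.34,-0.335,-0.139,0,0,1.25],[-0.38,-0.373,-0.139,0,0,1.35],[-0.42,-0.412,-0.139,0,0,1.35],[-0.46,-0.45,-0.139,0,0,1.35],[-0.49,-0.48,-0.139,0,0,1.35],[-0.503,-0.493,-0.139,0,0,1.35],[-0.503,-0.493,-0.139,0,0,1.35],[-0.503,-0.493,-0.139,0,0,1.35]]' 1
cat > look.py <<'E'
from h import *
s=r.state(); c=cams.camera("wrist"); save(c,"w1",1.4); P=cloud(c,s); print(s["position"])
b=lambda lo,hi:(P[...,2]>lo)&(P[...,2]<hi)&(abs(P[...,0]-.56)<.16)&(abs(P[...,1]-.05)<.15)
m=b(.098,.112).astype(np.uint8); k,l,st,_=cv2.connectedComponentsWithStats(m); i=1+np.argmax(st[1:,4]); q=P[l==i]
print(len(q),"z",np.median(q[:,2]),cv2.minAreaRect((q[:,:2]).astype(np.float32)))
m=b(.124,.16).astype(np.uint8);k,l,st,_=cv2.connectedComponentsWithStats(m)
for i in range(1,k):
    if st[i,4]>30:
        q=P[l==i]; print(len(q),q.mean(0),np.percentile(q[:,2],90),cv2.minAreaRect(q[q[:,2]>np.percentile(q[:,2],50)-.003][:,:2].astype(np.float32)))
for k in ["latch_near_grip","latch_far_grip","lid_handle"]:
    for e in cams.spot_point(c,k)[:1]: u=px(c,e); print(k,e["p"],u,at_z(c,u,.146 if "lid" in k else .127,s))
E
python3 look.py
```

```text
t: 3.1
position: [0.5197, 0.0016, 0.3403]
orientation: [0.719, 0.695, 0.0, -0.0]
force: [0.1, -0.7, 0.3]
grip_width: 0.0003
grasp_force: 0.0
[0.5197 0.0016 0.3403]
43985 z 0.10753560322905936 ((0.5615397691726685, 0.04506651312112808), (0.22519288957118988, 0.2510714530944824), 88.06442260742188)
452 [ 0.4645 -0.0346  0.1358] 0.13830128299463043 ((0.46358129382133484, -0.03616844862699509), (0.010201705619692802, 0.04882507771253586), 0.24360889196395874)
518 [ 0.6517 -0.0411  0.1349] 0.13814155580446524 ((0.6531643867492676, -0.042399659752845764), (0.04853060841560364, 0.010632330551743507), 89.22305297851562)
697 [ 0.5582 -0.0384  0.1482] 0.15195836654390632 ((0.5584556460380554, -0.039229895919561386), (0.009247737005352974, 0.0717724859714508), 88.19566345214844)
latch_near_grip 0.55 [233.8  210.21] [ 0.4625 -0.0401  0.127 ]
lid_handle 0.58 [324.184 212.688] [ 0.5627 -0.04    0.146 ]
```

```bash
python3 -m crank '[[-0.008,-0.014,0.05,0,0,0],[-0.016,-0.029,0.1,0,0,0],[-0.016,-0.029,0.15,0,0,0],[-0.016,-0.029,0.19,0,0,0],[-0.016,-0.029,0.218,0,0,0],[-0.016,-0.029,0.218,0,0,0],[-0.016,-0.035,0.218,0,0,0],[-0.0143,-0.039,0.218,0,0,0],[-0.0137,-0.0435,0.218,0,0,0],[-0.0146,-0.0483,0.218,0,0,0],[-0.0168,-0.053,0.218,0,0,0],[-0.0204,-0.057,0.218,0,0,0],[-0.0235,-0.059,0.218,0,0,0],[-0.0265,-0.06,0.218,0,0,0],[-0.0265,-0.06,0.218,0,0,0],[-0.0265,-0.06,0.218,0,0,0]]'
```

```text
t: 5.3
position: [0.4592, -0.0239, 0.1223]
orientation: [0.719, 0.695, 0.0, 0.0]
force: [-0.2, -0.5, 0.9]
grip_width: -0.0001
grasp_force: 0.0
```

```bash
python3 -m crank '[[-0.0015,0,0,0,0,0],[-0.003,0,0,0,0,0],[-0.003,0,0,0,0,0]]'
```

```text
t: 5.68
position: [0.459, -0.0271, 0.1223]
orientation: [0.719, 0.695, 0.0, -0.0]
force: [0.8, -1.1, 0.5]
grip_width: 0.0005
grasp_force: 0.0
```

```bash
python3 -m crank '[[0.01,0,0,0,0,0],[0.015,0.02,-0.05,0,0,0],[0.02,0.06,-0.1,0,0,0],[0.025,0.06,-0.15,0,0,0],[0.028,0.06,-0.2,0,0,0],[0.028,0.06,-0.218,0,0,0],[0.028,0.06,-0.218,0,0,0],[0.028,0.06,-0.218,0,0,0]]'; python3 look.py
```

```text
t: 6.68
position: [0.5194, -0.0008, 0.3386]
orientation: [0.719, 0.695, -0.001, -0.001]
force: [1.2, -0.1, -0.1]
grip_width: 0.0005
grasp_force: 0.0
[ 0.5194 -0.0008  0.3386]
44512 z 0.10749933867328984 ((0.5615369081497192, 0.04494164139032364), (0.22397811710834503, 0.2507583200931549), 88.0462646484375)
450 [ 0.4645 -0.0345  0.1358] 0.1381989963464782 ((0.4637153148651123, -0.03644438087940216), (0.010143772698938847, 0.048649612814188004), 0.1274920552968979)
526 [ 0.6517 -0.0412  0.1348] 0.13798238682691513 ((0.6531316041946411, -0.0423252172768116), (0.04834046959877014, 0.010305502451956272), 88.74532318115234)
700 [ 0.558  -0.0383  0.1482] 0.15182572862854657 ((0.5580629110336304, -0.03921244293451309), (0.009395665489137173, 0.07238355278968811), 87.97611999511719)
latch_near_grip 0.93 [238.616 204.708] [ 0.4678 -0.0359  0.127 ]
latch_far_grip 0.7 [403.872 204.918] [ 0.6528 -0.0422  0.127 ]
lid_handle 0.9 [322.392 213.318] [ 0.5598 -0.0428  0.146 ]
```

View pics/w1.png

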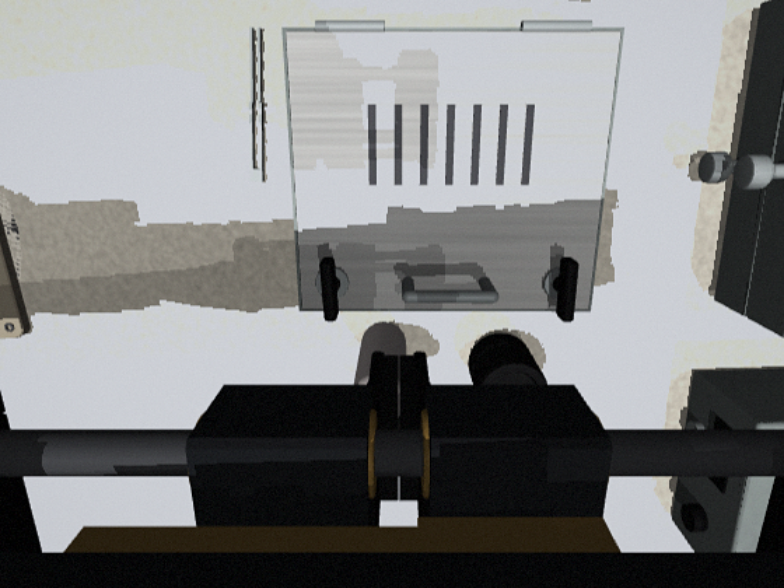

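Picture: the near wing, around px (328,288), is still square to the edge, so the push never engaged it. I'll measure the fingertip geometry before going back.

```bash
python3 - <<'E'
from h import *
s=r.state(); c=cams.camera("wrist"); h,w=c["depth"].shape; f=K(c); v,u=np.mgrid[:h,:w]; d=c["depth"]; T=np.array(c["T_tool_cam"])
P=np.stack([(u-c["cx"])/f*d,(v-c["cy"])/f*d,d],-1)@T[:3,:3].T+T[:3,3]
m=(d>0)&(abs(P[...,0])<.04)&(abs(P[...,1])<.08)&(P[...,2]<.02)
q=P[m]
for lo in np.arange(-.08,.02,.005):
    k=q[(q[:,2]>=lo)&(q[:,2]<lo+.005)]
    if len(k)>3: print(round(lo,3),len(k),np.percentile(k[:,0],[2,98]),np.percentile(k[:,1],[2,98]))
E
python3 -m crank '[[-0.01,-0.005,0.1,0,0,0],[-0.016,-0.029,0.15,0,0,0],[-0.016,-0.029,0.19,0,0,0],[-0.016,-0.029,0.216,0,0,0],[-0.016,-0.029,0.216,0,0,0],[-0.016,-0.029,0.216,0,0,0]]'
python3 - <<'E'
from h import *
print(r.state()["position"]); c=cams.camera("side"); a=c["frame"][190:290,190:370,::-1]; cv2.imwrite("pics/s2.png",cv2.resize(a,None,fx=4,fy=4))
E
```

```text
-0.08 55 [-0.0066  0.0021] [-0.0034  0.0066]
-0.075 438 [-0.0093 -0.0017] [-0.0034  0.0065]
-0.07 122 [-0.006  0.012] [-0.0037  0.0071]
-0.065 212 [0.0094 0.0119] [-0.0042  0.0073]
-0.06 223 [0.0094 0.0121] [-0.0051  0.0083]
-0.055 207 [0.0095 0.012 ] [-0.0057  0.0089]
-0.05 242 [0.0063 0.0121] [-0.006   0.0092]
-0.045 220 [0.0096 0.012 ] [-0.0072  0.0103]
-0.04 270 [-0.0069  0.012 ] [-0.0071  0.0102]
-0.035 222 [0.004  0.0119] [-0.0072  0.0101]
-0.03 187 [0.0096 0.012 ] [-0.0071  0.0105]
-0.025 111 [0.0095 0.012 ] [-0.0071  0.0102]
t: 7.68
position: [0.4914, -0.016, 0.1257]
orientation: [0.719, 0.695, 0.001, 0.001]
force: [-0.5, -0.7, -0.2]
grip_width: 0.0005
grasp_force: 0.0
[ 0.4914 -0.016   0.1257]
```

View pics/s2.png

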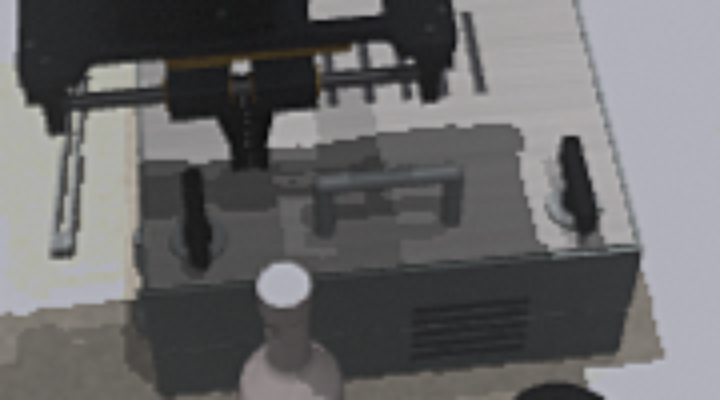

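```bash
python3 - <<'E'
from h import *
s=r.state(); print(s["position"]); c=cams.camera("side"); P=cloud(c)
q=P[225:236,246:259]; print(q[:,6,:])
m=(abs(P[...,0]-s["position"][0])<.03)&(abs(P[...,1]-s["position"][1])<.03)&(P[...,2]>.112)&(P[...,2]<.18)
q=P[m]; 
for lo in np.arange(.11,.18,.005):
    k=q[(q[:,2]>=lo)&(q[:,2]<lo+.005)]
    if len(k): print(round(lo,3),len(k),k.min(0),k.max(0))
E
```

```text
[ 0.4916 -0.0159  0.126 ]
[[ 0.4922 -0.0258  0.1667]
 [ 0.492  -0.0272  0.1654]
 [ 0.4918 -0.0269  0.1619]
 [ 0.4916 -0.0267  0.1586]
 [ 0.4914 -0.0272  0.156 ]
 [ 0.4913 -0.0269  0.1526]
 [ 0.4919  0.0065  0.1062]
 [ 0.4917  0.0027  0.1078]
 [ 0.4914 -0.001   0.1091]
 [ 0.4912 -0.002   0.1071]
 [ 0.4909 -0.0056  0.1085]]
0.11 3 [ 0.4677 -0.045   0.1136] [ 0.5213 -0.0411  0.1148]
0.115 6 [ 0.468  -0.0447  0.116 ] [ 0.5216 -0.0399  0.1199]
0.12 2 [ 0.4684 -0.0441  0.12  ] [ 0.5216 -0.0385  0.1237]
0.125 4 [ 0.4666 -0.0427  0.125 ] [ 0.52   -0.0197  0.1285]
0.13 8 [ 0.4621 -0.0441  0.1338] [ 0.5202 -0.0214  0.135 ]
0.135 27 [ 0.4617 -0.0455  0.1351] [ 0.5202 -0.0145  0.1392]
0.14 2 [ 0.5202 -0.0437  0.1433] [ 0.5204 -0.0423  0.1446]
0.145 8 [ 0.4832 -0.0422  0.1471] [ 0.5208 -0.0255  0.15  ]
0.15 13 [ 0.4834 -0.0292  0.1501] [ 0.4989 -0.0254  0.1547]
0.155 18 [ 0.4818 -0.0291  0.1555] [ 0.4993 -0.0101  0.16  ]
0.16 18 [ 0.4821 -0.0285  0.1601] [ 0.4994 -0.0256  0.1649]
0.165 11 [ 0.4824 -0.0289  0.1654] [ 0.4997 -0.0205  0.1697]
0.17 21 [ 0.4826 -0.0299  0.1701] [ 0.4998 -0.0238  0.1747]
0.175 18 [ 0.4795 -0.0297  0.1751] [ 0.5021 -0.0248  0.1799]
```

The depth from both cameras shows the real fingertip ends about 22 mm short of the reported TCP. The push therefore passed above the wing, so I'll go 25 mm lower and repeat it.

```bash
python3 -m crank '[[0.003,0,0.012,0,0,0],[0.003,0,0.025,0,0,0],[0.003,-0.007,0.025,0,0,0],[0.003,-0.015,0.025,0,0,0],[0.0046,-0.019,0.025,0,0,0],[0.005,-0.024,0.025,0,0,0],[0.0043,-0.0286,0.025,0,0,0],[0.002,-0.033,0.025,0,0,0],[-0.0015,-0.037,0.025,0,0,0],[-0.005,-0.0395,0.025,0,0,0],[-0.0077,-0.04,0.025,0,0,0],[-0.0077,-0.04,0.025,0,0,0],[-0.0077,-0.04,0.025,0,0,0]]'
```

```text
t: 9.4
position: [0.4508, -0.0209, 0.1001]
orientation: [0.719, 0.695, 0.001, -0.0]
force: [1.5, 7.1, 3.2]
grip_width: 0.0002
grasp_force: 3.2
```

```bash
python3 -m crank '[[0.008,0,0,0,0,0],[0.01,0,-0.03,0,0,0],[0.01,0.03,-0.06,0,0,0],[0.01,0.08,-0.065,0,0,0],[0.01,0.13,-0.065,0,0,0],[0.01,0.18,-0.065,0,0,0],[0.0105,0.225,-0.06,0,0,0],[0.0105,0.225,-0.03,0,0,0],[0.0105,0.225,0,0,0,0],[0.0105,0.2225,0,0,0,0],[0.0105,0.2155,0,0,0,0],[0.0123,0.2114,0,0,0,0],[0.0129,0.207,0,0,0,0],[0.012,0.202,0,0,0,0],[0.01,0.1975,0,0,0,0],[0.006,0.1935,0,0,0,0],[0.002,0.191,0,0,0,0],[-0.0005,0.1905,0,0,0,0],[-0.0005,0.1905,0,0,0,0],[-0.0005,0.1905,0,0,0,0]]'
```

```text
t: 11.9
position: [0.6415, -0.0276, 0.1011]
orientation: [0.719, 0.695, 0.002, 0.0]
force: [1.3, 5.5, 3.6]
grip_width: 0.0006
grasp_force: 2.8
```

```bash
python3 -m crank '[[0.01,0,0,0,0,0],[0.012,0,-0.04,0,0,0],[0.02,-0.04,-0.08,0,0,0],[0.025,-0.08,-0.13,0,0,0],[0.025,-0.1,-0.18,0,0,0],[0.025,-0.12,-0.22,0,0,0],[0.025,-0.12,-0.24,0,0,0],[0.025,-0.12,-0.24,0,0,0],[0.025,-0.12,-0.24,0,0,0]]' 0; sed -i 's/"w1"/"w2"/' look.py; python3 look.py
```

```text
t: 13.02
position: [0.5211, -0.0003, 0.3383]
orientation: [0.719, 0.695, -0.001, -0.0]
force: [-0.1, -0.2, -0.0]
grip_width: 0.0817
grasp_force: 0.0
[ 0.5211 -0.0003  0.3383]
44521 z 0.10751674669593281 ((0.5615408420562744, 0.04479464888572693), (0.22515051066875458, 0.2511284649372101), 88.20420837402344)
513 [ 0.4644 -0.035   0.1351] 0.13822583234779534 ((0.4638445973396301, -0.036082156002521515), (0.009759715758264065, 0.04943336546421051), 88.50828552246094)
756 [ 0.558  -0.0384  0.1482] 0.151744894980455 ((0.5583580732345581, -0.03956031799316406), (0.010106288827955723, 0.0734846293926239), 88.15432739257812)
509 [ 0.6518 -0.0414  0.1351] 0.1380526521981375 ((0.6528809070587158, -0.04264149069786072), (0.009633705019950867, 0.04920323193073273), 87.8604736328125)
latch_near_grip 0.87 [232.68  205.884] [ 0.463  -0.0365  0.127 ]
latch_far_grip 0.87 [402.192 207.102] [ 0.6529 -0.0443  0.127 ]
lid_handle 0.68 [322.    212.394] [ 0.5612 -0.0412  0.146 ]
```

Both wings now lie along the free edge, at about 178° in the panel's frame, which means unlocked. Next I turn the tool for the handle and measure the open fingertips.

```bash
python3 - <<'E'
from h import *
s=r.state(); print(s["q"])
print(goal([.5584,-.0395,.20],-0.033-np.pi/2)); print(goal([.5584,-.0395,.2],-.033+np.pi/2))
c=cams.camera("wrist"); h,w=c["depth"].shape; f=K(c); v,u=np.mgrid[:h,:w]; d=c["depth"]; T=np.array(c["T_tool_cam"])
P=np.stack([(u-c["cx"])/f*d,(v-c["cy"])/f*d,d],-1)@T[:3,:3].T+T[:3,3]
q=P[(d>0)&(abs(P[...,0])<.06)&(abs(P[...,1])<.12)&(P[...,2]<.02)]
for lo in np.arange(-.12,.02,.01):
    k=q[(q[:,2]>=lo)&(q[:,2]<lo+.01)]
    if len(k)>3: print(round(lo,3),len(k),np.percentile(k[:,0],[1,99]),np.percentile(k[:,1],[1,99]),abs(k[:,1]).min(),k[:,2].max())
t=np.radians(np.arange(0,92,7)); print(np.stack([.19*(1-np.cos(t))+.042*np.sin(t),.19*np.sin(t)-.042*(1-np.cos(t))],1))
E
```

```text
[-0.8092  0.0499  0.7641  1.5257 -0.0339  1.5814 -0.0813]
(array([-0.0377,  0.0388,  0.1384]), array([-0.0006,  0.0017,  1.5685]))
(array([-0.0377,  0.0388,  0.1384]), array([-0.0017, -0.0006, -1.5731]))
-0.12 16629 [0.017  0.0386] [-0.0623  0.062 ] 2.5772895088566712e-05 -0.11000003335034512
-0.11 19271 [0.0097 0.0386] [-0.0649  0.0658] 5.6405684142543655e-09 -0.10000046621903906
-0.1 3323 [-0.0037  0.0386] [-0.0711  0.0713] 0.04505909848474003 -0.09000397149085619
-0.09 1258 [-0.0104  0.0114] [-0.0469  0.05  ] 0.0455861445150857 -0.08000651287784723
-0.08 1146 [-0.0105  0.0042] [-0.0467  0.0499] 0.04110451516423935 -0.0700152747644879
-0.07 1196 [-0.0088  0.0122] [-0.0547  0.0579] 0.04097523810006775 -0.060004630332206085
-0.06 980 [0.0011 0.0122] [-0.0528  0.0556] 0.04138365018418402 -0.05002232374477478
-0.05 1075 [-0.0047  0.0121] [-0.0504  0.0536] 0.041021993334210326 -0.040001179605100134
-0.04 916 [-0.0088  0.012 ] [-0.05    0.0531] 0.041042379654051234 -0.030011265510339502
-0.03 650 [-0.0088  0.012 ] [-0.0499  0.0529] 0.04113189693241415 -0.02054053329975522
[[0.     0.    ]
 [0.0065 0.0228]
 [0.0158 0.0447]
 [0.0277 0.0653]
 [0.042  0.0843]
 [0.0585 0.1014]
 [0.0769 0.1163]
 [0.097  0.1289]
 [0.1186 0.139 ]
 [0.1412 0.1464]
 [0.1645 0.1509]
 [0.1882 0.1526]
 [0.2119 0.1513]
 [0.2353 0.1472]]
```

```bash
python3 -m crank '[[-0.01,0.01,0.02,0,0,0.18],[-0.015,0.02,0.04,0,0,0.36],[-0.02,0.03,0.06,0,0,0.54],[-0.036,0.039,0.08,0,0,0.72],[-0.036,0.039,0.1,0,0,0.9],[-0.036,0.039,0.12,0,0,1.08],[-0.036,0.039,0.13,0,0,1.26],[-0.036,0.039,0.14,0,0,1.44],[-0.036,0.039,0.14,0,0,1.57],[-0.036,0.039,0.17,0,0,1.57],[-0.036,0.039,0.2,0,0,1.57],[-0.036,0.039,0.226,0,0,1.57],[-0.036,0.039,0.226,0,0,1.57],[-0.036,0.039,0.226,0,0,1.57]]' 0.4
```

```text
t: 15.02
position: [0.5597, -0.0379, 0.1142]
orientation: [1.0, -0.017, 0.0, 0.0]
force: [0.9, -0.5, -0.1]
grip_width: 0.0519
grasp_force: 0.0
```

```bash
python3 -m crank '[[0,0,0,0,0,0],[0,0,0,0,0,0],[0,0,0,0,0,0],[0,0,0,0,0,0],[0,0,0,0,0,0],[0,0,0,0,0,0]]' 1; python3 - <<'E'
from h import *
s=r.state(); print(s["position"],s["q"],s["force"],s["grip_width"],s["grasp_force"])
E
```

```text
t: 15.78
position: [0.5591, -0.0407, 0.1134]
orientation: [1.0, -0.018, 0.0, 0.002]
force: [1.1, -9.6, -1.7]
grip_width: 0.009
grasp_force: 30.0
[ 0.5591 -0.0407  0.1134] [-0.7787  0.3603  0.933   1.7853 -0.3114  1.1533 -1.3556] [ 1.1359 -9.6263 -1.7408] 0.00896343240275562 30.001399219036102
```

```bash
python3 -m crank '[[0,0.001,-0.010,0,0,0],[0,-0.004,-0.0228,0,0,0],[0,-0.013,-0.0447,0,0,0],[0,-0.025,-0.0653,0,0,0],[0,-0.0395,-0.0843,0,0,0],[0,-0.056,-0.1014,0,0,0],[0,-0.0744,-0.1163,0,0,0],[0,-0.0744,-0.1163,0,0,0]]'
```

```text
t: 16.77
position: [0.562, 0.0356, 0.2323]
orientation: [1.0, -0.017, 0.001, 0.001]
force: [-4.4, -6.3, 12.1]
grip_width: 0.0087
grasp_force: 30.0
```

```bash
python3 -m crank '[[0,-0.02,-0.0135,0,0,0],[0,-0.0417,-0.0237,0,0,0],[0,-0.0643,-0.031,0,0,0],[0,-0.0876,-0.0353,0,0,0],[0,-0.1113,-0.0368,0,0,0],[0,-0.135,-0.0355,0,0,0],[0,-0.1584,-0.0312,0,0,0],[0,-0.1584,-0.0312,0,0,0],[0,-0.1584,-0.0312,0,0,0]]'; python3 - <<'E'
from h import *
for n in ["side","top"]:
    c=cams.camera(n); P=cloud(c)
    # panel plane fit
    m=(abs(P[...,0]-.56)<.1)&(P[...,2]>.13)&(P[...,2]<.30)&(abs(P[...,1]-.15)<.03); q=P[m]
    if len(q)>50:
        A=np.c_[q[:,2],np.ones(len(q))]; x=np.linalg.lstsq(A,q[:,1],rcond=None)[0]; print(n,len(q),"tilt to left deg",np.degrees(np.arctan(x[0])),x)
    save(c,n+"3",1.4)
E
```

```text
t: 17.9
position: [0.568, 0.1969, 0.262]
orientation: [1.0, -0.016, 0.001, -0.001]
force: [4.6, 2.4, 2.5]
grip_width: 0.0093
grasp_force: 30.0
side 5993 tilt to left deg 1.4348651042604836 [0.025  0.1462]
top 322 tilt to left deg 2.012443831604148 [0.0351 0.148 ]
```

View pics/side3.png

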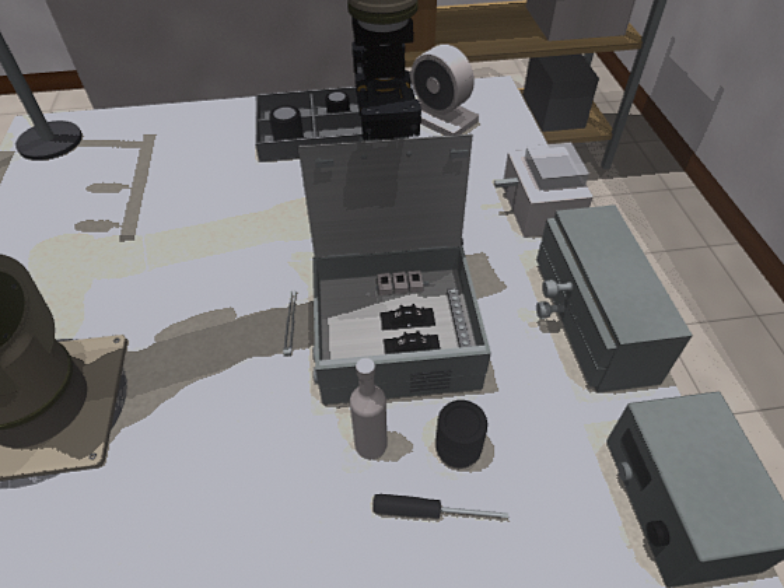

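Side view: the panel stands upright at about 91.5°, with the wheels exposed near (410,317) and (412,343) and the bystanders undisturbed. I release the handle with a limited opening, rise and head for the wheels.

```bash
python3 -m crank '[[0,0,0,0,0,0],[0,0,0,0,0,0],[0,0,0,0,0,0],[0,0,0,0,0,0],[0,0,0,0,0,0]]' 0.65; python3 -m crank '[[0,0,-0.02,0,0,0],[0,0,-0.05,0,0,0],[0,0,-0.09,0,0,0],[0,0,-0.1,0,0,0],[0.0,0.04,-0.1,0,0,0],[0.0,0.09,-0.1,0,0,0],[0.0,0.14,-0.1,0,0,-0.17],[0.0,0.18,-0.1,0,0,-0.34],[0.0,0.204,-0.1,0,0,-0.51],[0.0,0.204,-0.1,0,0,-0.68],[0.0,0.204,-0.1,0,0,-0.85],[0.0,0.204,-0.1,0,0,-1.02],[0.0,0.204,-0.1,0,0,-1.19],[0.0,0.204,-0.08,0,0,-1.36],[0.0,0.204,-0.06,0,0,-1.57],[0.0,0.204,-0.04,0,0,-1.57],[0,0.204,-0.04,0,0,-1.57]]' 1
cat > wl.py <<'E'
from h import *
import sys
s=r.state(); c=cams.camera("wrist"); save(c,sys.argv[1],1.4); P=cloud(c,s); print(s["position"],s["orientation"])
O=np.array([.5611,.0438]); ux=np.array([np.cos(.033),-np.sin(.033)]); uy=np.array([np.sin(.033),np.cos(.033)])
L=lambda p:np.array([(p[:2]-O)@ux,(p[:2]-O)@uy,p[2]])
X=(P[...,:2]-O)@ux; Y=(P[...,:2]-O)@uy; Z=P[...,2]
for nm,yc in (("units",-.05),("tens",.004)):
    m=(abs(Y-yc)<.011)&(abs(X-.02)<.045)&(Z>.045)&(Z<.09)
    print(nm,m.sum(),"y range above .06:",np.percentile(Y[(abs(Y-yc)<.022)&(abs(X-.02)<.03)&(Z>.062)&(Z<.09)],[1,99]))
    print(" ".join(f"{x*1e3:.0f}:{np.percentile(Z[m&(abs(X-x)<.001)],80)*1e3:.1f}" for x in np.arange(-.022,.063,.003) if (m&(abs(X-x)<.001)).sum()>3))
    for e in cams.spot_point(c,nm+"_mark")[:2]: print("mark",e["p"],px(c,e),L(at_depth(c,px(c,e),s)))
for e in cams.spot_point(c,"units_hub")[:1]: print("hub",e["p"],px(c,e),L(at_z(c,px(c,e),.046,s)))
print("floor",np.nanmedian(Z[(abs(X+.06)<.02)&(abs(Y+.03)<.02)]))
E
python3 wl.py w4
```

```text
t: 18.62
position: [0.5671, 0.195, 0.2608]
orientation: [1.0, -0.017, -0.0, -0.0]
force: [-1.1, 0.1, -0.5]
grip_width: 0.0301
grasp_force: 0.0
t: 20.75
position: [0.5592, -0.0088, 0.2993]
orientation: [0.719, 0.695, -0.001, -0.001]
force: [0.1, 0.3, 0.3]
grip_width: 0.0005
grasp_force: 0.0
[ 0.5592 -0.0088  0.2993] [ 0.7195  0.6945 -0.0012 -0.0009]
units 1539 y range above .06: [-0.0613 -0.0397]
-22:56.1 -19:56.2 -16:56.2 -13:56.0 -10:56.2 -7:67.6 -4:67.9 -1:65.2 2:66.7 5:69.6 8:78.5 11:79.5 14:74.9 17:73.7 20:74.3 23:74.0 26:74.8 29:79.4 32:78.7 35:69.7 38:67.3 41:65.6 44:67.6 47:67.4 50:56.1 53:56.4 56:56.3 59:56.4 62:56.2
mark 0.87 [317.184 167.496] [ 0.038  -0.0511  0.0674]
tens 1644 y range above .06: [-0.0074  0.0137]
-22:56.2 -19:56.5 -16:56.0 -13:56.0 -10:56.4 -7:67.7 -4:67.4 -1:65.8 2:67.5 5:69.6 8:79.0 11:79.9 14:76.8 17:73.8 20:74.3 23:73.6 26:73.7 29:79.1 32:78.8 35:69.9 38:67.8 41:65.5 44:67.6 47:68.0 50:56.1 53:56.4 56:56.3 59:56.1 62:56.2
mark 0.69 [320.208 120.792] [0.0401 0.0008 0.0662]
mark 0.39 [141.904  70.686] [-0.1743  0.0562  0.0009]
hub 0.87 [299.992 165.186] [ 0.0192 -0.0525  0.046 ]
floor 0.4080848087903088
```

View pics/w4.png

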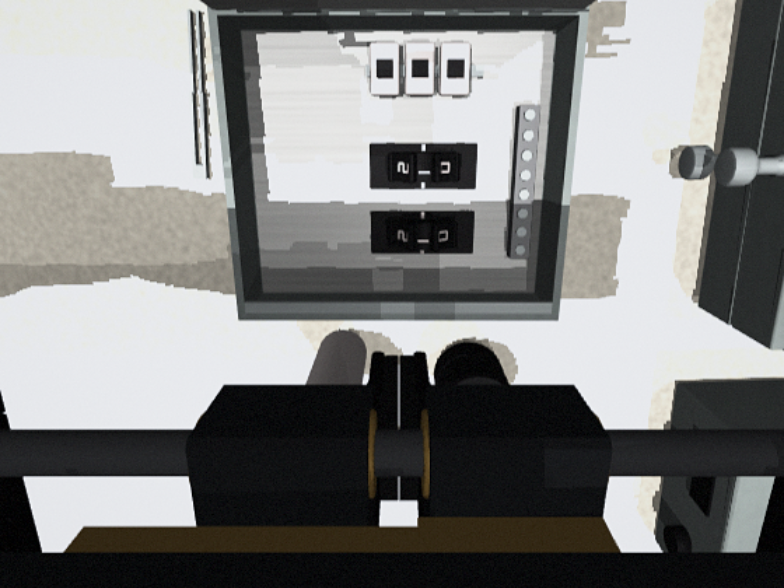

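The wrist view shows both wheels reading 1, units at (422,232) and tens at (422,165), with 0 on the far side and 2 on the near side. The units target is therefore 4. I'll let the fingertip down behind the 54° rib.

```bash
python3 -m crank '[[0.001,-0.026,0.04,0,0,0],[0.001,-0.026,0.09,0,0,0],[0.001,-0.026,0.14,0,0,0],[0.001,-0.026,0.19,0,0,0],[0.001,-0.026,0.23,0,0,0],[0.001,-0.026,0.25,0,0,0],[0.001,-0.026,0.26,0,0,0],[0.001,-0.026,0.26,0,0,0],[0.001,-0.026,0.26,0,0,0]]'
```

```text
t: 22.08
position: [0.5351, -0.0068, 0.0419]
orientation: [0.719, 0.695, 0.001, 0.0]
force: [0.7, -0.4, 0.7]
grip_width: 0.0006
grasp_force: 0.0
```

```bash
python3 -m crank '[[0,0,0.005,0,0,0],[0,0,0.005,0,0,0],[0,0.003,0.005,0,0,0],[0,0.0055,0.005,0,0,0],[0,0.009,0.0015,0,0,0],[0,0.0125,-0.002,0,0,0],[0,0.017,-0.006,0,0,0],[0,0.022,-0.009,0,0,0],[0,0.022,-0.009,0,0,0],[0,0.022,-0.009,0,0,0]]'; python3 -m crank '[[0,-0.008,0,0,0,0],[0,-0.022,-0.005,0,0,0],[0,-0.026,-0.05,0,0,0],[0,-0.026,-0.1,0,0,0],[0,-0.026,-0.15,0,0,0],[0,-0.02,-0.2,0,0,0],[0,0,-0.25,0,0,0],[0,0,-0.25,0,0,0],[0,0,-0.25,0,0,0]]'; python3 wl.py w5
```

```text
t: 23.32
position: [0.5563, -0.0077, 0.0498]
orientation: [0.719, 0.695, 0.0, 0.0]
force: [-0.1, 0.2, -0.1]
grip_width: 0.0004
grasp_force: 0.1
t: 24.45
position: [0.5556, -0.0079, 0.2991]
orientation: [0.719, 0.695, -0.0, -0.0]
force: [-0.2, 0.3, -0.2]
grip_width: 0.0006
grasp_force: 0.0
[ 0.5556 -0.0079  0.2991] [ 0.7195  0.6945 -0.0003 -0.0003]
units 1549 y range above .06: [-0.0613 -0.0397]
-22:56.0 -19:56.3 -16:56.1 -13:56.0 -10:56.6 -7:67.8 -4:67.5 -1:65.8 2:67.3 5:69.3 8:78.4 11:79.8 14:74.9 17:74.2 20:74.1 23:73.8 26:74.1 29:79.4 32:78.6 35:70.0 38:67.6 41:65.7 44:67.9 47:68.1 50:56.3 53:56.2 56:55.6 59:56.3 62:56.3
mark 0.94 [330.512 163.212] [ 0.0514 -0.0475  0.0554]
tens 1669 y range above .06: [-0.0075  0.0142]
-22:56.1 -19:56.5 -16:56.5 -13:56.5 -10:56.3 -7:68.2 -4:68.1 -1:66.0 2:67.3 5:70.0 8:78.6 11:80.0 14:76.9 17:74.0 20:74.2 23:74.3 26:73.7 29:79.4 32:78.8 35:70.1 38:67.9 41:65.5 44:67.2 47:68.1 50:55.9 53:56.1 56:56.1 59:56.2 62:56.5
mark 0.79 [322.    121.506] [0.0389 0.0009 0.0664]
hub 0.95 [302.68 167.58] [ 0.0194 -0.0545  0.046 ]
floor 0.40840843094864837
```

```bash
python3 - <<'E'
import cv2
a=cv2.imread("pics/w5.png")[80:300,300:540]; cv2.imwrite("pics/w5c.png",cv2.resize(a,None,fx=2.5,fy=2.5))
E
```

```text
(no output)
```

View pics/w5c.png

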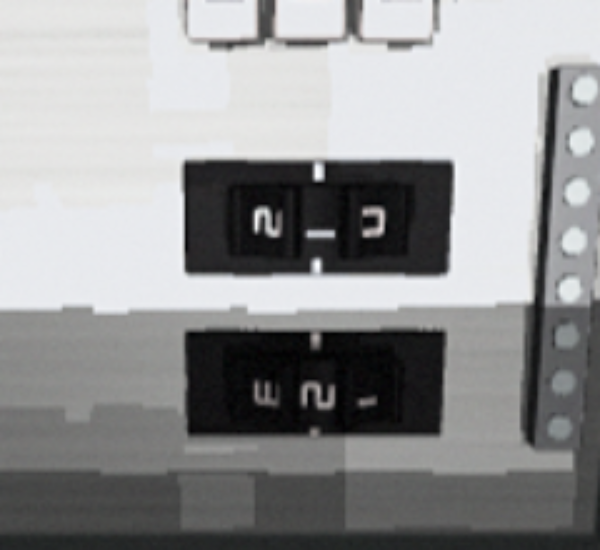

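Units now reads 2 and tens still reads 1. I'll do two more strokes.

```bash
python3 -m crank '[[0,-0.0225,0.04,0,0,0],[0,-0.0225,0.09,0,0,0],[0,-0.0225,0.14,0,0,0],[0,-0.0225,0.19,0,0,0],[0,-0.0225,0.23,0,0,0],[0,-0.0225,0.25,0,0,0],[0,-0.0225,0.26,0,0,0],[0,-0.0225,0.26,0,0,0],[0,-0.0225,0.26,0,0,0]]'
```

```text
t: 25.78
position: [0.5344, -0.0068, 0.0407]
orientation: [0.719, 0.695, 0.001, 0.0]
force: [1.3, 0.1, -0.1]
grip_width: 0.0002
grasp_force: 0.0
```

```bash
python3 -m crank '[[0,0,0.005,0,0,0],[0,0,0.005,0,0,0],[0,0.003,0.005,0,0,0],[0,0.0055,0.005,0,0,0],[0,0.009,0.0015,0,0,0],[0,0.0125,-0.002,0,0,0],[0,0.017,-0.006,0,0,0],[0,0.022,-0.009,0,0,0],[0,0.022,-0.009,0,0,0],[0,0.022,-0.009,0,0,0]]'
```

```text
t: 27.02
position: [0.5559, -0.0077, 0.0488]
orientation: [0.719, 0.695, 0.0, 0.0]
force: [0.0, -0.6, -0.3]
grip_width: 0.0004
grasp_force: 0.0
```

```bash
python3 -m crank '[[0,-0.012,-0.002,0,0,0],[0,-0.022,-0.002,0,0,0],[0,-0.022,-0.002,0,0,0],[0,-0.022,0.006,0,0,0],[0,-0.022,0.014,0,0,0],[0,-0.022,0.014,0,0,0],[0,-0.019,0.014,0,0,0],[0,-0.0165,0.014,0,0,0],[0,-0.013,0.0105,0,0,0],[0,-0.0095,0.007,0,0,0],[0,-0.005,0.003,0,0,0],[0,0,0,0,0,0],[0,0,0,0,0,0],[0,0,0,0,0,0]]'; python3 -m crank '[[0,-0.008,0,0,0,0],[0,-0.022,-0.005,0,0,0],[0,-0.026,-0.05,0,0,0],[0,-0.026,-0.1,0,0,0],[0,-0.026,-0.15,0,0,0],[0,-0.02,-0.2,0,0,0],[0,0,-0.25,0,0,0],[0,0,-0.25,0,0,0],[0,0,-0.25,0,0,0]]'; python3 wl.py w6; python3 - <<'E'
from h import *
a=cv2.imread("pics/w6.png")[80:300,300:540]; a=cv2.resize(a,(480,440)); cv2.imwrite("pics/w6c.png",a)
for n in ["side"]:
    c=cams.camera(n); P=cloud(c); m=(abs(P[...,0]-.56)<.1)&(P[...,2]>.13)&(P[...,2]<.30)&(abs(P[...,1]-.15)<.03); q=P[m]
    x=np.linalg.lstsq(np.c_[q[:,2],np.ones(len(q))],q[:,1],rcond=None)[0]; print("lid tilt",np.degrees(np.arctan(x[0])))
c=cams.camera("top")
for k in ["lens_large","dispenser","screw_dish","lens_small","tweezers","torque_driver","retaining_ring"]:
    for e in cams.spot_point(c,k)[:1]: print(k,e["p"],px(c,e))
E
```

```text
t: 28.78
position: [0.5558, -0.0077, 0.0488]
orientation: [0.719, 0.695, 0.0, 0.0]
force: [-0.2, -0.1, 0.4]
grip_width: 0.0006
grasp_force: 0.0
t: 29.9
position: [0.5551, -0.0078, 0.298]
orientation: [0.719, 0.695, -0.0, -0.0]
force: [0.6, -0.7, -0.2]
grip_width: 0.0004
grasp_force: 0.0
[ 0.5551 -0.0078  0.298 ] [ 0.7195  0.6945 -0.0003 -0.0004]
units 1551 y range above .06: [-0.0613 -0.0397]
-22:55.9 -19:56.5 -16:56.2 -13:56.1 -10:56.2 -7:67.0 -4:68.3 -1:65.9 2:67.3 5:69.3 8:78.9 11:79.4 14:76.1 17:73.5 20:73.9 23:74.3 26:74.7 29:79.8 32:78.8 35:69.6 38:67.7 41:65.7 44:67.5 47:68.0 50:56.0 53:55.9 56:56.5 59:55.9 62:56.6
mark 0.62 [247.296 251.202] [-0.0499 -0.1587  0.056 ]
tens 1693 y range above .06: [-0.0074  0.0142]
-22:55.8 -19:56.4 -16:56.2 -13:56.1 -10:56.0 -7:67.3 -4:67.9 -1:65.7 2:67.0 5:69.4 8:78.5 11:79.6 14:75.2 17:73.8 20:74.3 23:74.0 26:74.6 29:79.5 32:78.9 35:69.8 38:67.5 41:65.6 44:67.6 47:67.9 50:55.9 53:56.4 56:56.4 59:56.2 62:55.9
mark 0.57 [321.776 122.22 ] [0.0379 0.0003 0.0671]
hub 0.79 [304.416 169.008] [ 0.0208 -0.056   0.046 ]
floor 0.40737358013393327
lid tilt 1.8195833199790803
lens_large 0.52 [288.512 187.32 ]
screw_dish 0.9 [213.024 206.094]
lens_small 0.91 [224.784 164.388]
tweezers 0.63 [262.192 269.304]
torque_driver 0.77 [384.888 203.112]
retaining_ring 0.73 [175.    190.386]
```

View pics/w6c.png

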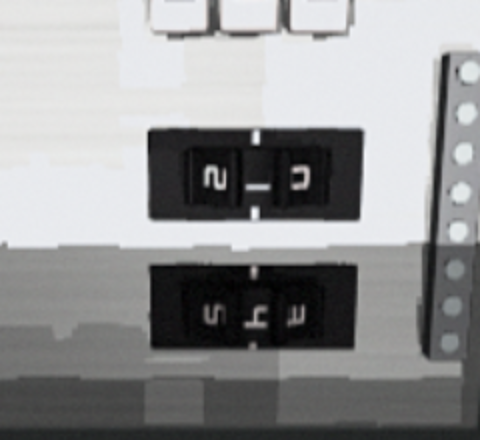

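Units now reads 4 (5 near side, 3 far side), tens still reads 1, the panel is upright, and the gripper is clear of everything.

```bash
python3 -c "
from cell import r
print(r.job_done())"
```

```text
the job is handed in; nothing more can be done
None
```

The job is handed in at about 30 s on the robot's clock: both fasteners are unlocked, the panel is left standing open at about 91.5°, and the units wheel is rolled from 1 to 4. Tens is still at 1. The last top-view check gave no position for the dispenser and an unreliable one for the large lens (both undisturbed in the side view after the panel was opened). The other loose parts stayed put.

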